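# Tip the washed punch out of its basket into the drawer

## Robot

A 6-joint arm with a two-finger parallel gripper is mounted at the origin on the work surface. World frame = base frame: x ahead of the robot, y to its left, z up, the work surface at z = 0. Lengths are in mm, angles in rad, forces in N, time in s.
With the tool pointing down it reaches from about 300 to 775 mm from the base axis. Payload 14.6 kg.
Tool frame: the origin (TCP) lies at the very end of the fingers, on their centre line; the grasp point (between the pads) lies 19 mm behind it (manip.grip_point_offset is the distance from the TCP to the grasp point, in mm); z points along the fingers, y is the line along which they close (so a half turn about z gives the same grasp; the last joint's range is limited). The gripper opens to 94 mm and grips with 3 to 60 N. Pads are 16 mm wide; open, the fingers measure 119 mm over their backs; the gripper's body (75 mm by 177 mm) begins 78 mm behind the grasp point.
Start: joints at [1.037, 0.3, 1.521, -0, 1.321, -0.067], TCP at [247.513, 491.148, 205.446] pointing down, gripper open.
Joint ranges: [-3.03, 3.03], [-0.79, 2.21], [0.23, 2.52], [-1.04, 4.18], [0, 3.07], [-2.55, 2.55]. Speed limits (rad/s): [2.22, 2.22, 2.57, 3.14, 3.14, 3.14].

## Interface

Orientations are given as [roll, pitch, yaw] about the fixed x, y, z axes, in that order (R = Rz(yaw) Ry(pitch) Rx(roll)).
In Python, from cell import telemetry, eyes, manip gives the robot as it stands.
- The arm moves only by the tool play_rows, never from a script. Its arguments are lists of equal length, an entry for each row: "translation": the shift along the world's x, y, z in m, a list of three; "yaw": the turn about the world's z in rad. A call has 1 to 12 rows; each row is the pose to reach, as a shift and turn from the pose commanded when the call began; what a row does not reach only later rows make up. A row lasts 1/8 s, in which the tool goes at most 62.5 mm and 10.7 degrees, less where a joint would pass 70% of its speed; a pose out of reach is approached as far as the arm can. A call with a gripper value outside its range is refused whole. "hand" is the opening, from 0 (shut) to 1 (fully open), set as the call begins (left out, the last holds). The fingers move at their own pace and stop on an object; "force" is the grip in N (left out, the last holds). Time passes only in rows, so rows that repeat a pose let the fingers close. It gives the time, the measured TCP pose, the force, the opening and the grip force at its end, in the units of the state.
- telemetry.read_state(): the state, without advancing time (a new reading comes with each control period).
- eyes.camera(name): name is "scene" or "top" or "wrist"; returns a dict with "pixels" (384x512x3 uint8, red, green, blue), "fx", "fy", "cx", "cy" (pixels), "cam_to_world" (4x4, takes a point from camera to world coordinates); the wrist camera has in their place "T_tool_cam" (4x4, takes a point from camera to tool coordinates, whose origin is the TCP and whose axes are the flange's). Camera axes: x right, y up, looking along -z (the intrinsics and any distortion apply to the point x, -y, -z); pixel columns grow to the right and rows downward; lengths in mm; the calibration is good to about 2 mm. A picture is of the moment at which its call begins: read the wrist's pose just before it. There is no depth.
- manip.sign_off(): hands the job in; it is judged then, once.
The state is a dict: "clock": time; "joints": joint angles; "qd": joint speeds; "effort": joint torques, N m; "eef_pos": TCP position; "eef_rot": TCP orientation; "wrist_force": force on the tool from outside, world axes, zero at the start; "moment": the same for the moment, N m; "finger_gap": finger opening in mm; "finger_force": force on a finger pad.
Only numpy, scipy, OpenCV 4.12 (cv2) and the standard library are available. Lean on these libraries where they do the work, as an engineer would, in place of code of your own. Each camera call takes 0.05 s, during which the arm holds its last target. There are 200 camera calls.

## Task

The washed punch lies in the small steel basket in the drained ultrasonic cleaner. Lift the basket out and stand it on the blue drip mat; then pick it up again so that it can be tipped, and tip it to about 45 degrees with its open end low over the empty rubber-lined bay of the open drawer, so that the punch slides out into the bay without the gripper ever touching it. Bring the basket back level, stand it on the mat again, and leave the drawer open and everything else on the bench where it is.

Things in the scene. Friction and masses are not known exactly. Their poses are not given: they have to be found in the camera images.
- basket: Scoop basket of perforated sheet steel, 130 long (x) x 60 wide (y) x 48 mm high, walls 3 mm, 0.25 kg. Origin: centre of its underside. Its -x end (the mouth) is open; there the floor ramps up over 24 mm to a lip 9 mm above the underside. Outsides of the long walls flat, to be gripped across the 60 mm. It starts sunk in the cleaner's tank, rim 2 mm below the tank's, 3 to 9 mm gap round it.
- mouth (a point): Middle of the lip at the basket's open end: basket point (-65, 0, 9) mm. Axes as the basket's.
- handle_grip (a point): Centre of the red sleeve of the basket's swing handle: 12 mm thick, 34 mm long along the basket's y, 34 mm from the handle's pivot at basket point (4, 0, 52) mm. Handle upright: sleeve centre 86 mm above the basket's underside, top 92. Pinch it from above, fingers closing along the basket's x. The handle swings between two ears, flush with the long walls, 62 mm high. Axes turn with the handle.
- handle (a joint): Swing of that handle about the basket's y: 0 upright, positive leans to the basket's +x (away from the mouth), stops at +-1.2. It turns easily (0.02 N m friction): it stays where it is left, but a basket hanging from it hangs nearly level and cannot be tipped with it.
- punch: Polished steel shouldered round punch, 90 mm long, 0.25 kg: body 24 mm diameter over 60 mm, nose 16 mm over 30 mm. Origin on its axis at mid-length; x along the axis to the nose. It starts lying lengthwise in the basket, nose away from the mouth. Slippery: with the basket level it stays behind the ramp, tipped mouth-down past about 35 degrees it slides out. The gripper must not touch it.
- cleaner: Bench-top ultrasonic cleaner, white with steel top, fixed, 210 (x) x 140 (y) x 120 mm high, with a dry tank 142 x 72 mm, 50 mm deep, in the middle of its top. Origin: centre of its underside on the bench.
- drawer (a joint): Travel in m of the upper drawer of a fixed grey bench cabinet 340 deep x 320 wide x 160 mm high: 0 is 0.22 open, positive further out, -0.22 shut; starts within 0.02 of 0, stiff (5 N). The cabinet's front plane lies at bay x = 0.133 m + travel, its top 56 mm above the bay's rubber floor; parts on its rear half reach 240 mm above the bench. Drawer front 12 mm thick, its bar handle stands 30 mm out.
- bay (a point): Centre of the rubber floor of the drawer's empty front bay. The bay is 174 mm along x (x points into the cabinet) and 165 mm along y; its walls rise 44 mm above the rubber (drawer front 52 mm). As the drawer starts, the whole bay lies clear of the cabinet. The bay beside it, towards -y, holds two dies up to 35 mm high.
- mat: Blue drip mat, fixed on the bench, 170 (x) x 260 (y) x 4 mm thick. Origin: centre of its underside.
- die: Blue-anodized aluminium die block, 80 (x) x 60 (y) x 40 mm, standing on the mat. Origin: centre of its underside.
- bushing: Brass guide bushing standing on end, 50 mm diameter, flange 64 mm at its top, 70 mm high. Origin: centre of its underside.
- pad: Black rubber stripper pad, 100 (x) x 70 (y) x 28 mm high. Origin: centre of its underside.
- can: Upright spray can with a yellow label, 52 mm diameter, 150 mm high. Origin: centre of its underside.
- jar: Jar with a dark cap, 64 mm diameter, 75 mm high. Origin: centre of its underside.
- mallet: Brass-headed hammer lying flat, 200 mm long along x, head at +x.
- tanklid: The cleaner's steel lid lying flat, 200 (x) x 130 (y) mm, 32 mm high over its black knob. Origin: centre of its underside.
Mind the look-alikes: they are no part of the job. There is more than one size of the punch; the job needs the smaller. Leave any purple look-alike of the basket alone.

How it is judged:
By the outcome, as a careful person would: the job done as asked, in the order asked, and still so for the second after the job is handed in, with the robot touching nothing.
It also fails if it takes over 61 s, if anything falls off the work surface, if the arm or the gripper's body presses on something with over 40 N, if the wrist force passes 120 N, or if a joint passes its speed limit or range.

## Working session

There is one attempt and no reset: what is moved stays moved. The work goes in short steps, Python scripts to look and compute and a tool call to move; the robot and the scene stay as the last step left them, time stands still between calls to the robot, and variables do not carry over. Pictures are saved under pics/ and viewed, at most 10 in all, crops included, and the job is handed in when it is done.

Besides the shell and the picture viewer there is one more tool, called after "Call:" by a JSON object that holds its "op" and its "data", one argument or row to a line. play_rows: Moves the arm, as the interface text tells. Its arguments: {"type":"object","properties":{"translation":{"type":"array","items":{"type":"array","items":{"type":"number"}}},"yaw":{"type":"array","items":{"type":"number"}},"hand":{"type":"number"},"force":{"type":"number"}},"required":["translation","yaw"]}

```bash
ls; mkdir -p pics; cat > h.py <<'E'
import numpy as np,cv2
from cell import telemetry,eyes,manip
from scipy.spatial.transform import Rotation as R
def snap(n,fn=None):
    s=telemetry.read_state(); c=eyes.camera(n)
    if 'cam_to_world' in c: M=np.array(c['cam_to_world'])
    else:
        T=np.eye(4);T[:3,:3]=R.from_euler('xyz',s['eef_rot']).as_matrix();T[:3,3]=s['eef_pos'];M=T@np.array(c['T_tool_cam'])
    c['M']=M
    if fn: cv2.imwrite(fn,cv2.cvtColor(c['pixels'],cv2.COLOR_RGB2BGR))
    return c
def ray(c,u,v):
    d=np.array([(u-c['cx'])/c['fx'],-(v-c['cy'])/c['fy'],-1]);return c['M'][:3,3],c['M'][:3,:3]@d
def onz(c,u,v,z):
    o,d=ray(c,u,v);return o+d*(z-o[2])/d[2]
def proj(c,p):
    q=np.linalg.inv(c['M'])@np.append(p,1);return c['cx']+c['fx']*q[0]/-q[2],c['cy']+c['fy']*-q[1]/-q[2]
E
python3 - <<'E'
from h import *
print(telemetry.read_state())
a=snap('top','pics/top0.png');b=snap('scene','pics/scene0.png')
for c in(a,b): print({k:c[k] for k in c if k not in('pixels','M')})
np.savez('v0.npz',top=a['pixels'],scene=b['pixels'])
import pickle;pickle.dump((a,b),open('v0.pkl','wb'))
E
```

```text
pics
{'clock': 0.0, 'joints': array([ 1.03739025e+00,  3.00482533e-01,  1.52160071e+00, -2.11793996e-05,
        1.32071468e+00, -6.65779770e-02]), 'qd': array([-0.00012388,  0.00042314,  0.00010104,  0.00107006, -0.00067739,
       -0.00027241]), 'effort': array([-7.84472359e-04, -5.31798577e+01, -3.52748358e+01,  7.08164927e-02,
        2.42700346e-02, -8.12656140e-05]), 'eef_pos': array([247.38697768, 490.91365593, 204.87176407]), 'eef_rot': array([-3.14038869e+00, -5.97161779e-05,  2.67476977e+00]), 'wrist_force': array([-0.25823376,  0.17461129,  0.58908434]), 'moment': array([ 0.00182937,  0.03720704, -0.01372755]), 'finger_force': 0.0, 'finger_gap': 93.93770538661197}
{'fx': 357.37591621597545, 'fy': 357.37591621597545, 'cx': 251.42499290706937, 'cy': 187.97799202583587, 'cam_to_world': array([[-1.23902289e-02,  9.90557099e-01, -1.36539799e-01,
         3.16001123e+02],
       [-9.99881022e-01, -1.35284125e-02, -7.41110121e-03,
        -1.04678366e+02],
       [-9.18828563e-03,  1.36431728e-01,  9.90606864e-01,
         1.09429465e+03],
       [ 0.00000000e+00,  0.00000000e+00,  0.00000000e+00,
         1.00000000e+00]])}
{'fx': 408.0683356636811, 'fy': 408.0683356636811, 'cx': 251.23359574387095, 'cy': 192.47250138745835, 'cam_to_world': array([[ 6.82092555e-01, -5.89669863e-01,  4.32480287e-01,
         1.04233425e+03],
       [ 7.31240617e-01,  5.54912299e-01, -3.96685645e-01,
        -5.96875435e+02],
       [-6.07505985e-03,  5.86823477e-01,  8.09692102e-01,
         1.18036005e+03],
       [ 0.00000000e+00,  0.00000000e+00,  0.00000000e+00,
         1.00000000e+00]])}
```

View pics/top0.png

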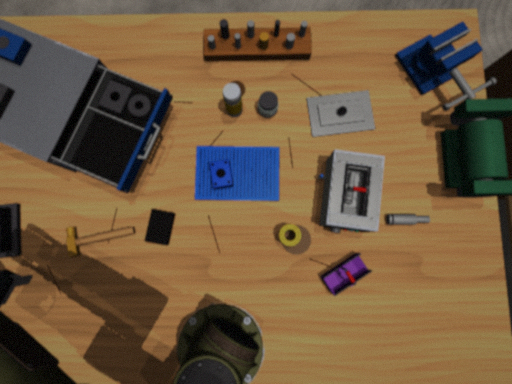

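View pics/scene0.png

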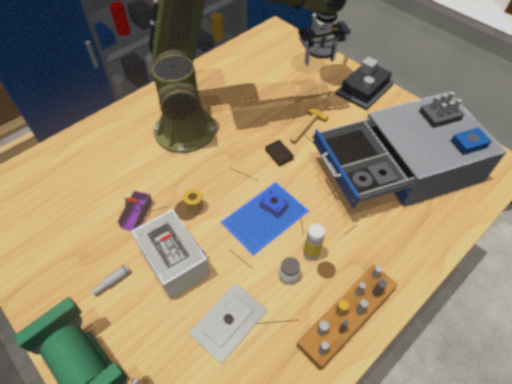

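```bash
python3 - <<'E'
from h import *;import pickle
a,b=pickle.load(open('v0.pkl','rb'))
p=a['pixels'];q=b['pixels']
A=cv2.resize(p[140:240,310:390],None,fx=5,fy=5,interpolation=3)   #400x500
B=cv2.resize(q[205:300,125:215],None,fx=4,fy=4,interpolation=3)
B=cv2.copyMakeBorder(B,0,500-B.shape[0],0,0,cv2.BORDER_CONSTANT)
cv2.imwrite('pics/c1.png',np.hstack([A,B])[:,:,::-1])
C=cv2.resize(p[60:200,45:185],None,fx=4,fy=4,interpolation=3)
cv2.imwrite('pics/c2.png',C[:,:,::-1])
# mat, red sleeve
def mask(c,lo,hi):
    h=cv2.cvtColor(c['pixels'],cv2.COLOR_RGB2HSV);return cv2.inRange(h,np.array(lo),np.array(hi))
for n,c in(('top',a),('scene',b)):
    m=mask(c,(0,150,90),(8,255,255))|mask(c,(172,150,90),(180,255,255))
    k,l,s,ce=cv2.connectedComponentsWithStats(m)
    print(n,'red',[(s[i].tolist(),ce[i].round(1).tolist()) for i in range(1,k) if s[i,4]>8])
    m=mask(c,(100,120,120),(125,255,255))
    k,l,s,ce=cv2.connectedComponentsWithStats(m)
    print(n,'blue',[(s[i].tolist(),ce[i].round(1).tolist()) for i in range(1,k) if s[i,4]>150])
for n,u,v,z in(('mat',237,173,4),('mat tl',196,147,4),('mat br',280,200,4),('die',220,173,40),('bush',290,235,70),('can',233,88,150),('jar',266,98,75),('cleaner',355,190,120),('pad',160,226,28)): print(n,onz(a,u,v,z).round())
E
```

```text
top red [([353, 187, 13, 5, 53], [359.4, 188.9]), ([346, 271, 9, 12, 41], [350.3, 276.9])]
top blue [([195, 146, 84, 54, 4154], [238.0, 172.8])]
scene red [([110, 2, 17, 33, 294], [118.4, 16.7]), ([127, 198, 9, 4, 31], [131.2, 199.4]), ([161, 235, 10, 5, 18], [165.5, 237.0])]
scene blue [([455, 128, 36, 21, 370], [472.2, 138.3]), ([316, 131, 43, 66, 274], [337.9, 164.4]), ([222, 184, 85, 70, 2826], [263.6, 218.0])]
mat [514. -52.   4.]
mat tl [598.  76.   4.]
mat br [ 428. -184.    4.]
die [508.  -3.  40.]
bush [ 321. -205.   70.]
can [727. -50. 150.]
jar [ 727. -144.   75.]
cleaner [ 441. -381.  120.]
pad [352. 177.  28.]
```

View pics/c1.png

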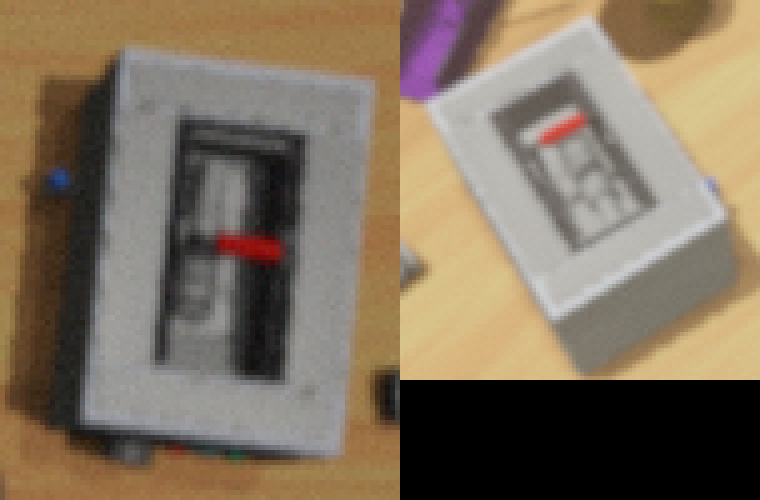

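View pics/c2.png

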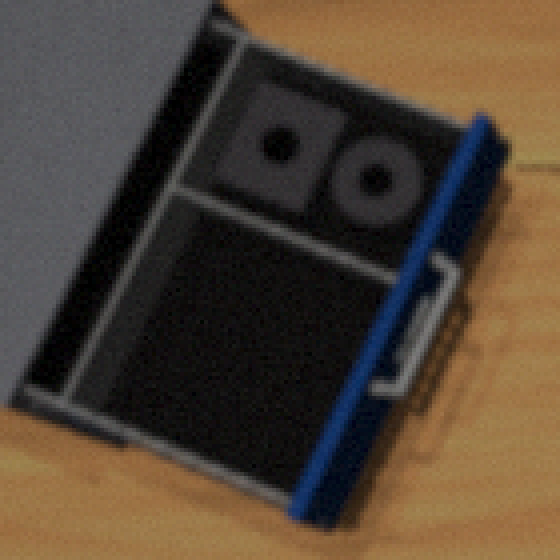

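```bash
python3 - <<'E'
from h import *;import pickle
a,b=pickle.load(open('v0.pkl','rb'))
C=np.array([onz(a,310+u/5,140+v/5,120)[:2] for u,v in((122,48),(375,80),(340,457),(82,425))])
L=lambda i,j,X:np.linalg.norm(X[i]-X[j]).round()
print(C.round(),C.mean(0),L(0,1,C),L(1,2,C),L(2,3,C),L(3,0,C)); d=C[0]+C[1]-C[2]-C[3];print('ax',np.arctan2(d[1],d[0]))
D=np.array([onz(a,45+u/4,60+v/4,148)[:2] for u,v in((180,190),(75,395),(295,500),(400,275))])
print(D.round(),D.mean(0),L(0,1,D),L(1,2,D),L(2,3,D),L(3,0,D)); d=D[0]+D[1]-D[2]-D[3];print('bay x ax',np.arctan2(d[1],d[0]))
d=D[0]-D[1];print('bay -y',np.arctan2(d[1],d[0]))
# sleeve triangulate
o1,d1=ray(a,359.4,188.9);o2,d2=ray(b,165.5,237.0)
A=np.stack([d1,-d2],1);t=np.linalg.lstsq(A,o2-o1,rcond=None)[0];print(o1+t[0]*d1,o2+t[1]*d2)
m=cv2.inRange(cv2.cvtColor(a['pixels'],cv2.COLOR_RGB2HSV),(100,120,120),(125,255,255))
k,l,s,ce=cv2.connectedComponentsWithStats(m);i=1+np.argmax(s[1:,4]);r=cv2.boxPoints(cv2.minAreaRect(np.argwhere(l==i)[:,::-1].astype(np.float32)))
print('mat',[onz(a,*x,4)[:2].round().tolist() for x in r])
E
```

```text
[[ 555. -330.]
 [ 535. -469.]
 [ 327. -437.]
 [ 346. -299.]] [ 440.91319399 -383.98980413] 141.0 210.0 140.0 211.0
ax -0.149696051398176
[[678. 347.]
 [534. 411.]
 [459. 259.]
 [614. 192.]] [571.23233035 302.23718   ] 158.0 170.0 169.0 167.0
bay x ax 1.150370575664235
bay -y -0.4206551872669551
[ 439.27222783 -383.56150551  153.73784144] [ 440.33349802 -382.05620186  153.43059805]
mat [[436.0, 78.0], [602.0, 76.0], [594.0, -184.0], [428.0, -177.0]]
```

Call:
{"op": "play_rows", "data": {
  "translation": [
    [0.03,-0.06,0.02],
    [0.05,-0.12,0.05],
    [0.08,-0.18,0.07],
    [0.11,-0.24,0.09],
    [0.13,-0.3,0.1],
    [0.15,-0.36,0.11],
    [0.16,-0.42,0.12],
    [0.17,-0.48,0.125],
    [0.18,-0.54,0.125],
    [0.19,-0.6,0.125],
    [0.19,-0.66,0.125],
    [0.19,-0.72,0.125]
  ],
  "yaw": [-0.1,-0.2,-0.3,-0.4,-0.5,-0.6,-0.7,-0.8,-0.9,-1.0,-1.1,-1.2]
}}

```text
clock: 1.6
eef_pos: [436.9, -210.1, 330.2]
eef_rot: [-3.141, -0.0, 1.471]
wrist_force: [0.7, -0.1, -0.4]
finger_gap: 93.8
finger_force: 0.0
```

Call:
{"op": "play_rows", "data": {
  "translation": [
    [0.003,-0.055,0],
    [0.003,-0.11,0],
    [0.003,-0.155,0],
    [0.003,-0.155,0],
    [0.003,-0.155,0],
    [0.003,-0.155,0]
  ],
  "yaw": [-0.054,-0.054,-0.054,-0.054,-0.054,-0.054]
}}

```text
clock: 2.35
eef_pos: [440.5, -362.1, 330.8]
eef_rot: [3.141, 0.0, 1.422]
wrist_force: [0.2, -0.1, 0.4]
finger_gap: 93.9
finger_force: 0.0
```

```bash
python3 - <<'E'
from h import *
a=snap('wrist');s=telemetry.read_state();print(s['clock'],s['eef_pos'],s['eef_rot'],s['wrist_force'])
import pickle;pickle.dump(a,open('w1.pkl','wb'));cv2.imwrite('pics/w1.png',a['pixels'][:,:,::-1])
E
```

```text
2.4 [ 440.48285317 -362.12500159  330.84692945] [3.14106887e+00 3.14531657e-04 1.42198798e+00] [ 0.73315096  0.46674172 -0.41746685]
```

View pics/w1.png

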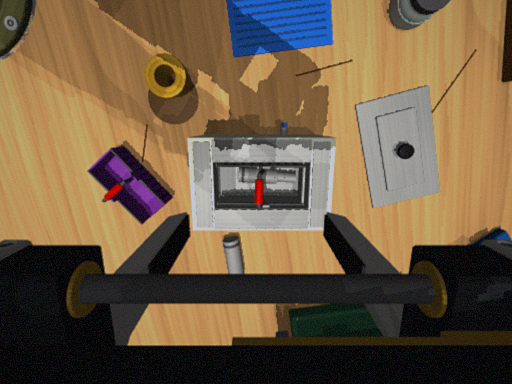

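```bash
python3 - <<'E'
from h import *;import pickle
a=pickle.load(open('w1.pkl','rb'))
p=a['pixels'][150:220,200:325]
cv2.imwrite('pics/w1c.png',cv2.resize(p,None,fx=6,fy=6,interpolation=3)[:,:,::-1])
E
```

```text
(no output)
```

View pics/w1c.png

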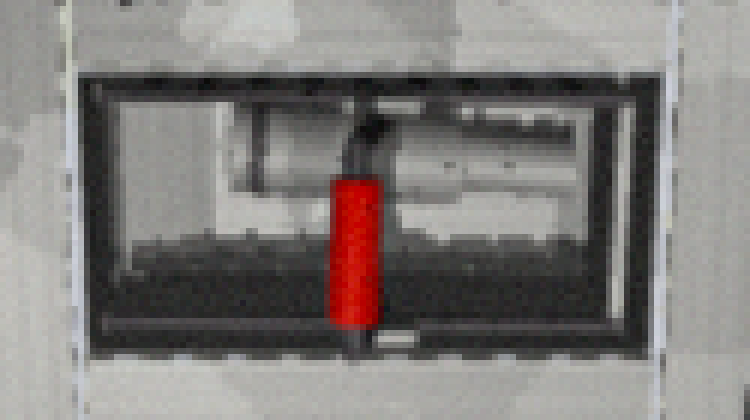

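```bash
python3 - <<'E'
from h import *;import pickle
a=pickle.load(open('w1.pkl','rb'))
for z in(150,156,160): print(z,onz(a,259.3,192.2,z).round(1))
for u,v in((330,180),(382,180),(332,325),(380,325)): print(onz(a,200+u/6,150+v/6,156).round(1))
print('tank',[onz(a,200+u/6,150+v/6,120).round(1)[:2].tolist() for u,v in((78,72),(668,72),(650,355),(92,355))])
print('wall',[onz(a,200+u/6,150+v/6,118).round(1)[:2].tolist() for u,v in((632,100),(610,325),(100,330))])
E
```

```text
150 [ 441.6 -386.3  150. ]
156 [ 441.8 -384.7  156. ]
160 [ 441.9 -383.7  160. ]
[ 438.6 -367.3  156. ]
[ 450. -369.  156.]
[ 434.  -400.6  156. ]
[ 444.8 -402.2  156. ]
tank [[381.3, -339.6], [521.7, -360.6], [510.1, -431.1], [371.5, -410.3]]
wall [[512.7, -366.4], [501.3, -422.4], [374.3, -404.7]]
```

Call:
{"op": "play_rows", "data": {
  "translation": [
    [0.001,-0.01,-0.03],
    [0.001,-0.02,-0.06],
    [0.001,-0.0225,-0.1],
    [0.001,-0.0225,-0.1],
    [0.001,-0.0225,-0.1]
  ],
  "yaw": [0,0,0,0,0]
}}

```text
clock: 3.02
eef_pos: [441.8, -385.5, 232.5]
eef_rot: [3.14, 0.001, 1.421]
wrist_force: [0.1, 0.2, 1.0]
finger_gap: 93.9
finger_force: 0.0
```

Call:
{"op": "play_rows", "data": {
  "translation": [
    [0,0.001,-0.03],
    [0,0.001,-0.06],
    [0,0.001,-0.085],
    [0,0.001,-0.095],
    [0,0.001,-0.095],
    [0,0.001,-0.095]
  ],
  "yaw": [0,0,0,0,0,0]
}}

```text
clock: 3.78
eef_pos: [441.7, -385.0, 137.0]
eef_rot: [3.14, 0.001, 1.421]
wrist_force: [0.0, 0.2, 0.5]
finger_gap: 93.9
finger_force: 0.0
```

Call:
{"op": "play_rows", "data": {
  "translation": [
    [0,0,0],
    [0,0,0],
    [0,0,0],
    [0,0,0],
    [0,0,0],
    [0,0,0],
    [0,0,0]
  ],
  "yaw": [0,0,0,0,0,0,0],
  "hand": 0,
  "force": 30
}}

```text
clock: 4.65
eef_pos: [441.2, -384.6, 135.4]
eef_rot: [3.142, 0.0, 1.421]
wrist_force: [1.7, 0.1, 0.3]
finger_gap: 27.7
finger_force: 0.0
```

Call:
{"op": "play_rows", "data": {
  "translation": [
    [0,0,0],
    [0,0,0],
    [0,0,0],
    [0,0,0]
  ],
  "yaw": [0,0,0,0]
}}

```text
clock: 5.15
eef_pos: [441.2, -384.6, 135.4]
eef_rot: [-3.142, 0.0, 1.421]
wrist_force: [0.3, 0.2, 0.2]
finger_gap: 11.3
finger_force: 30.0
```

Call:
{"op": "play_rows", "data": {
  "translation": [
    [0,0,0.008],
    [0,0,0.018],
    [0,0,0.03],
    [0,0,0.045],
    [0,0,0.06],
    [0,0,0.08],
    [0,0,0.1],
    [0,0,0.11],
    [0,0,0.11],
    [0,0,0.11]
  ],
  "yaw": [0,0,0,0,0,0,0,0,0,0]
}}

```text
clock: 6.4
eef_pos: [441.0, -384.4, 244.6]
eef_rot: [-3.141, -0.001, 1.421]
wrist_force: [0.5, 0.4, -6.1]
finger_gap: 11.0
finger_force: 30.0
```

```bash
python3 - <<'E'
from h import *
a=snap('scene');b=snap('top');s=telemetry.read_state();print(s['clock'],s['eef_pos'],s['wrist_force'],s['finger_gap'])
A=cv2.resize(a['pixels'][150:310,90:290],None,fx=2,fy=2,interpolation=3)
B=cv2.resize(b['pixels'][130:290,300:500],None,fx=2,fy=2,interpolation=3)
cv2.imwrite('pics/l1.png',np.hstack([A,B])[:,:,::-1])
E
```

```text
6.5 [ 441.04831634 -384.38278709  244.61002837] [ 0.1686536  -0.11204407 -5.87102196] 11.604036324787474
```

View pics/l1.png

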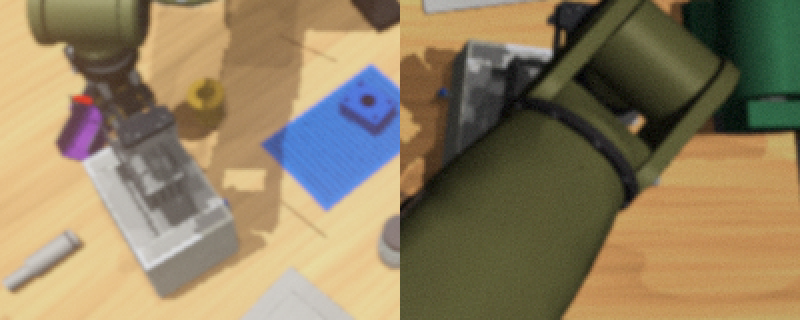

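Call:
{"op": "play_rows", "data": {
  "translation": [
    [0.004,0.015,0],
    [0.012,0.045,0],
    [0.022,0.08,0],
    [0.033,0.12,0],
    [0.043,0.16,0],
    [0.053,0.2,0],
    [0.062,0.23,0],
    [0.068,0.253,-0.02],
    [0.071,0.264,-0.05],
    [0.071,0.264,-0.08],
    [0.071,0.264,-0.11],
    [0.071,0.264,-0.13]
  ],
  "yaw": [0.01,0.03,0.05,0.07,0.09,0.11,0.12,0.12,0.12,0.12,0.12,0.12]
}}

```text
clock: 8.0
eef_pos: [511.6, -119.4, 114.0]
eef_rot: [-3.14, -0.001, 1.542]
wrist_force: [0.6, 0.5, -4.4]
finger_gap: 11.2
finger_force: 30.0
```

Call:
{"op": "play_rows", "data": {
  "translation": [
    [0,0,-0.005],
    [0,0,-0.01],
    [0,0,-0.01],
    [0,0,-0.01]
  ],
  "yaw": [0,0,0,0]
}}

```text
clock: 8.5
eef_pos: [512.5, -120.6, 106.0]
eef_rot: [3.141, 0.0, 1.541]
wrist_force: [0.6, 0.7, -5.7]
finger_gap: 10.5
finger_force: 30.0
```

Lower the remaining ~37 mm, watching the force.

Call:
{"op": "play_rows", "data": {
  "translation": [
    [0,0,-0.01],
    [0,0,-0.02],
    [0,0,-0.028],
    [0,0,-0.032],
    [0,0,-0.035],
    [0,0,-0.035],
    [0,0,-0.035]
  ],
  "yaw": [0,0,0,0,0,0,0]
}}

```text
clock: 9.38
eef_pos: [512.4, -120.6, 70.7]
eef_rot: [3.141, 0.0, 1.541]
wrist_force: [0.1, 0.1, -5.4]
finger_gap: 11.1
finger_force: 30.0
```

```bash
python3 - <<'E'
from h import *
a=snap('scene');s=telemetry.read_state();print(s['clock'],s['eef_pos'],s['wrist_force'],s['finger_gap'])
A=cv2.resize(a['pixels'][130:280,180:340],None,fx=4,fy=4,interpolation=3)
cv2.imwrite('pics/m1.png',A[:,:,::-1])
E
```

```text
9.425 [ 512.34949109 -120.58147006   70.65952068] [ 0.30259318  1.19641402 -5.70722561] 11.297081626017103
```

Call:
{"op": "play_rows", "data": {
  "translation": [
    [0,0,-0.001],
    [0,0,-0.002],
    [0,0,-0.003],
    [0,0,-0.003],
    [0,0,-0.003]
  ],
  "yaw": [0,0,0,0,0]
}}

```text
clock: 10.05
eef_pos: [513.0, -121.4, 69.3]
eef_rot: [3.139, 0.002, 1.541]
wrist_force: [-7.3, -4.2, 15.6]
finger_gap: 11.0
finger_force: 30.0
```

Call:
{"op": "play_rows", "data": {
  "translation": [
    [0,0,0.001],
    [0,0,0.001],
    [0,0,0.001],
    [0,0,0.001]
  ],
  "yaw": [0,0,0,0],
  "hand": 1
}}

```text
clock: 10.55
eef_pos: [512.2, -120.5, 68.3]
eef_rot: [-3.141, -0.0, 1.541]
wrist_force: [-0.5, 0.3, 0.2]
finger_gap: 47.3
finger_force: 0.0
```

Call:
{"op": "play_rows", "data": {
  "translation": [
    [0,0,0.03],
    [0,0,0.07],
    [0,0,0.12],
    [0,0,0.16],
    [0,0,0.18],
    [0,0,0.18],
    [-0.05,0,0.18],
    [-0.05,0,0.18],
    [-0.05,0,0.18],
    [-0.05,0,0.18],
    [-0.05,0,0.18]
  ],
  "yaw": [0,0,0.18,0.36,0.54,0.72,0.9,1.08,1.26,1.44,1.57]
}}

```text
clock: 11.92
eef_pos: [462.2, -120.5, 248.4]
eef_rot: [3.142, -0.0, 3.116]
wrist_force: [-0.0, 0.0, -0.5]
finger_gap: 93.8
finger_force: 0.0
```

```bash
python3 - <<'E'
from h import *
a=snap('wrist');s=telemetry.read_state();print(s['clock'],s['eef_pos'],s['eef_rot'],s['finger_gap'])
import pickle;pickle.dump(a,open('w2.pkl','wb'));cv2.imwrite('pics/w2.png',a['pixels'][:,:,::-1])
E
```

```text
11.975 [ 462.17200443 -120.49463937  248.36093449] [ 3.14154617e+00 -1.29004920e-04  3.12159758e+00] 94.12684564472555
```

View pics/w2.png

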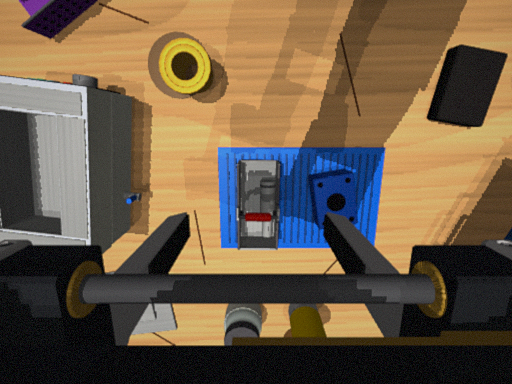

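```bash
python3 - <<'E'
from h import *;import pickle
a=pickle.load(open('w2.pkl','rb'));print('cam',a['M'][:3,3].round())
h=cv2.cvtColor(a['pixels'],cv2.COLOR_RGB2HSV);m=cv2.inRange(h,(100,120,60),(125,255,255))
n=cv2.bitwise_not(m)[140:262,222:300]
for r in (165,172,180,190,200,208,222,230,238,244):
    row=m[r]; l=260
    while not row[l-1]: l-=1
    q=260
    while not row[q]: q+=1
    A=onz(a,l-.5,r,52);B=onz(a,q-.5,r,52);print(r,l,q,A[:2].round(1),B[:2].round(1),'w',round(B[1]-A[1],1),'mid',((A+B)/2)[:2].round(1))
# ends: brightness profile along wall top cols
for c in(240,242,276,278): print(c,a['pixels'][150:166,c].sum(1).tolist(),a['pixels'][240:256,c].sum(1).tolist())
rr=cv2.inRange(h,(0,150,90),(8,255,255))|cv2.inRange(h,(172,150,90),(180,255,255));k,l,s,ce=cv2.connectedComponentsWithStats(rr)
for i in range(1,k):
    if s[i,4]>40: print(ce[i],onz(a,*ce[i],90).round(1))
for r in (155,157,159,245,247,249): print(r,onz(a,259,r,52)[:2].round(1))
E
```

```text
cam [ 393. -119.  428.]
165 237 281 [ 450.2 -148.1] [451.8 -86.8] w 61.3 mid [ 451.  -117.5]
172 237 280 [ 460.1 -148.6] [461.6 -88.3] w 60.3 mid [ 460.9 -118.4]
180 237 280 [ 471.5 -149.1] [473.1 -88.3] w 60.7 mid [ 472.3 -118.7]
190 237 280 [ 486.1 -149.7] [487.7 -88.4] w 61.3 mid [ 486.9 -119. ]
200 237 279 [ 500.9 -150.3] [502.5 -89.9] w 60.4 mid [ 501.7 -120.1]
208 236 280 [ 512.9 -152.3] [514.6 -88.5] w 63.8 mid [ 513.8 -120.4]
222 237 278 [ 534.5 -151.8] [536.1 -91.5] w 60.2 mid [ 535.3 -121.7]
230 237 278 [ 547.1 -152.3] [548.6 -91.6] w 60.7 mid [ 547.9 -122. ]
238 238 278 [ 559.9 -151.4] [561.4 -91.7] w 59.6 mid [ 560.6 -121.5]
244 238 278 [ 569.6 -151.8] [571.1 -91.8] w 60.0 mid [ 570.3 -121.8]
240 [373, 374, 382, 411, 427, 406, 402, 407, 407, 339, 247, 157, 141, 126, 143, 138] [128, 154, 136, 140, 127, 120, 102, 142, 390, 516, 528, 510, 510, 501, 501, 501]
242 [375, 369, 417, 405, 359, 335, 279, 274, 263, 180, 315, 385, 268, 192, 181, 188] [156, 154, 137, 167, 174, 144, 120, 184, 491, 552, 534, 513, 498, 497, 502, 512]
276 [399, 389, 381, 388, 398, 390, 392, 381, 377, 326, 235, 210, 199, 187, 183, 185] [266, 247, 266, 268, 276, 261, 259, 251, 246, 356, 485, 490, 495, 500, 511, 490]
278 [382, 382, 388, 352, 335, 336, 271, 258, 235, 249, 183, 108, 162, 166, 249, 245] [270, 274, 268, 308, 300, 313, 346, 405, 530, 533, 509, 492, 487, 499, 513, 508]
[257.58959538 217.06936416] [ 514.  -120.5   90. ]
155 [ 437.1 -116.5]
157 [ 439.8 -116.5]
159 [ 442.6 -116.6]
245 [ 572.  -119.6]
247 [ 575.3 -119.6]
249 [ 578.6 -119.7]
```

Call:
{"op": "play_rows", "data": {
  "translation": [
    [0.03,0,-0.02],
    [0.06,0,-0.05],
    [0.067,0,-0.1],
    [0.067,0,-0.15],
    [0.067,0,-0.19],
    [0.067,0,-0.215],
    [0.067,0,-0.2255],
    [0.067,0,-0.2255],
    [0.067,0,-0.2255]
  ],
  "yaw": [-0.01,-0.012,-0.012,-0.012,-0.012,-0.012,-0.012,-0.012,-0.012]
}}

```text
clock: 13.1
eef_pos: [529.8, -120.7, 24.1]
eef_rot: [-3.141, 0.002, 3.098]
wrist_force: [0.1, 0.2, 0.3]
finger_gap: 94.1
finger_force: 0.0
```

Call:
{"op": "play_rows", "data": {
  "translation": [
    [0,0,0],
    [0,0,0],
    [0,0,0],
    [0,0,0],
    [0,0,0],
    [0,0,0],
    [0,0,0]
  ],
  "yaw": [0,0,0,0,0,0,0],
  "hand": 0,
  "force": 55
}}

```text
clock: 13.98
eef_pos: [529.3, -120.5, 23.0]
eef_rot: [3.142, 0.0, 3.099]
wrist_force: [-1.6, 0.7, 3.1]
finger_gap: 60.1
finger_force: 55.0
```

```bash
cat > tilt.py <<'E'
from h import *
def tilt(save=None):
    s=telemetry.read_state();a=snap('wrist',save)
    h=cv2.cvtColor(a['pixels'],cv2.COLOR_RGB2HSV)
    rr=cv2.inRange(h,(0,150,70),(8,255,255))|cv2.inRange(h,(172,150,70),(180,255,255))
    k,l,st,ce=cv2.connectedComponentsWithStats(rr)
    yaw=s['eef_rot'][2];bx=-np.array([np.cos(yaw),np.sin(yaw),0])  # basket x
    g=s['eef_pos']+[0,0,19];best=None
    for i in range(1,k):
        if st[i,4]<25: continue
        o,d=ray(a,*ce[i])
        by=np.cross([0,0,1],bx);t=((g-o)@by)/(d@by) if abs(d@by)>1e-3 else None
        # closest: for each theta, distance of sleeve point to ray
        d=d/np.linalg.norm(d);th=np.radians(np.arange(-20,91,1.))
        P=g+np.outer(-17*np.cos(th)-48*np.sin(th),bx)+np.outer(-17*np.sin(th)+48*np.cos(th),[0,0,1])
        D=np.linalg.norm(np.cross(P-o,d),axis=1);j=D.argmin();print(ce[i].round(1),st[i,4],'tilt',np.degrees(th[j]).round(),'err',D[j].round(1))
    print(s['clock'],s['eef_pos'].round(1),s['eef_rot'][2].round(3),s['wrist_force'].round(1),'mom',s['moment'].round(3),s['finger_gap'],s['finger_force'])
E
python3 -c "
from tilt import *
tilt()"
```

```text
[255.8 245.1] 1951 tilt -1.0 err 0.8
13.975 [ 529.3 -120.5   23. ] 3.099 [-1.6  0.7  3.1] mom [0.223 0.165 0.047] 60.06443926621306 54.96615618467331
```

Call:
{"op": "play_rows", "data": {
  "translation": [
    [0,0,0.004],
    [0,0,0.01],
    [0,0,0.02],
    [0,0,0.03],
    [0,0,0.03]
  ],
  "yaw": [0,0,0,0,0]
}}

```text
clock: 14.65
eef_pos: [529.7, -120.7, 54.0]
eef_rot: [-3.141, 0.002, 3.099]
wrist_force: [-0.3, 1.1, -5.0]
finger_gap: 59.5
finger_force: 55.0
```

```bash
python3 -c "
from tilt import *
tilt()"
```

```text
[255.9 245.1] 1941 tilt -1.0 err 0.7
14.65 [ 529.7 -120.7   54. ] 3.099 [-0.3  1.1 -5. ] mom [-0.086 -0.073  0.021] 59.48643525550598 54.962981566786766
```

Call:
{"op": "play_rows", "data": {
  "translation": [
    [0,0,0.03],
    [0,0,0.07],
    [0.005,0.02,0.11],
    [0.015,0.055,0.15],
    [0.027,0.095,0.17],
    [0.04,0.14,0.172],
    [0.054,0.185,0.172],
    [0.068,0.23,0.172],
    [0.081,0.275,0.172],
    [0.094,0.32,0.172],
    [0.105,0.36,0.172],
    [0.112,0.382,0.172]
  ],
  "yaw": [0,0,-0.03,-0.07,-0.11,-0.15,-0.19,-0.23,-0.27,-0.31,-0.35,-0.378]
}}

```text
clock: 16.2
eef_pos: [641.0, 263.5, 223.7]
eef_rot: [-3.141, -0.001, 2.721]
wrist_force: [-0.2, 0.2, -5.0]
finger_gap: 59.9
finger_force: 55.0
```

Call:
{"op": "play_rows", "data": {
  "translation": [
    [0.004,0.009,0],
    [0.004,0.009,0],
    [0.004,0.009,0]
  ],
  "yaw": [0,0,0]
}}

```text
clock: 16.58
eef_pos: [645.2, 269.4, 225.0]
eef_rot: [-3.141, -0.0, 2.72]
wrist_force: [-0.3, -0.6, -5.2]
finger_gap: 59.6
finger_force: 55.0
```

```bash
python3 -c "
from tilt import *
tilt('pics/bay0.png')"
```

```text
[255.9 245.1] 1943 tilt -2.0 err 0.5
16.575 [645.2 269.4 225. ] 2.72 [-0.3 -0.6 -5.2] mom [-0.037 -0.017  0.015] 59.61358761404112 54.9629545211792
```

View pics/bay0.png

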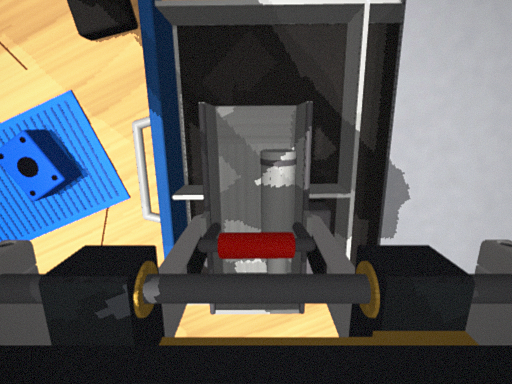

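Call:
{"op": "play_rows", "data": {
  "translation": [
    [0,0,0],
    [0,0,0]
  ],
  "yaw": [0,0],
  "hand": 0,
  "force": 25
}}

```text
clock: 16.88
eef_pos: [645.3, 270.1, 225.1]
eef_rot: [3.142, 0.0, 2.72]
wrist_force: [0.8, -0.5, -4.5]
finger_gap: 59.8
finger_force: 25.0
```

```bash
python3 -c "
from tilt import *
tilt()
c=snap('wrist');g=telemetry.read_state()['eef_pos']
yd=np.array([-.913,.409,0]);xd=np.array([.408,.913,0])
for u,v in((183,193),(335,193),(180,22),(350,22)): p=onz(c,u,v,148)-g;print((p@yd).round(),(p@xd).round())"
```

```text
[256.1 245. ] 1946 tilt -2.0 err 0.5
16.875 [645.3 270.1 225.1] 2.72 [ 0.8 -0.5 -4.5] mom [-0.089 -0.095  0.116] 59.77765905364758 24.970366917550564
2.0 -72.0
2.0 77.0
151.0 -65.0
151.0 79.0
```

Call:
{"op": "play_rows", "data": {
  "translation": [
    [0,0,0],
    [0,0,0]
  ],
  "yaw": [0,0],
  "hand": 0,
  "force": 16
}}

```text
clock: 17.23
eef_pos: [645.2, 270.5, 224.9]
eef_rot: [-3.142, -0.0, 2.721]
wrist_force: [-0.6, -0.2, -5.4]
finger_gap: 59.9
finger_force: 16.0
```

```bash
python3 -c "
from tilt import *
tilt()"
```

```text
[256. 245.] 1949 tilt -2.0 err 0.5
17.225 [645.2 270.5 224.9] 2.721 [-0.6 -0.2 -5.4] mom [-0.055 -0.03   0.018] 59.930674205669085 15.977047768174089
```

Call:
{"op": "play_rows", "data": {
  "translation": [
    [0,0,0],
    [0,0,0]
  ],
  "yaw": [0,0],
  "hand": 0,
  "force": 11
}}

```text
clock: 17.52
eef_pos: [645.2, 270.5, 224.9]
eef_rot: [-3.142, -0.0, 2.721]
wrist_force: [-0.0, -0.3, -5.6]
finger_gap: 60.3
finger_force: 11.0
```

```bash
python3 -c "
from tilt import *
tilt()"
```

```text
[256.2 245. ] 1949 tilt -2.0 err 0.5
17.525 [645.2 270.5 224.9] 2.721 [-0.  -0.3 -5.6] mom [-0.08  -0.072  0.03 ] 60.27162579520927 10.982112810015678
```

Call:
{"op": "play_rows", "data": {
  "translation": [
    [0,0,0]
  ],
  "yaw": [0],
  "hand": 0,
  "force": 8
}}

```text
clock: 17.7
eef_pos: [645.2, 270.4, 224.9]
eef_rot: [-3.142, -0.0, 2.721]
wrist_force: [-0.2, 0.8, -5.0]
finger_gap: 60.1
finger_force: 8.0
```

```bash
python3 -c "
from tilt import *
tilt()"
```

```text
[256.2 245. ] 1941 tilt -2.0 err 0.5
17.7 [645.2 270.4 224.9] 2.721 [-0.2  0.8 -5. ] mom [-0.022 -0.023  0.015] 60.12231277519329 7.985789179801941
```

Call:
{"op": "play_rows", "data": {
  "translation": [
    [0,0,-0.015],
    [0,0,-0.03],
    [0,0,-0.035],
    [0,0,-0.035]
  ],
  "yaw": [0,0,0,0]
}}

```text
clock: 18.25
eef_pos: [645.1, 270.4, 189.4]
eef_rot: [-3.141, -0.001, 2.721]
wrist_force: [0.6, -1.1, -5.1]
finger_gap: 60.2
finger_force: 8.0
```

Call:
{"op": "play_rows", "data": {
  "translation": [
    [0,0,0]
  ],
  "yaw": [0],
  "hand": 0,
  "force": 6
}}

```text
clock: 18.38
eef_pos: [645.4, 270.5, 190.5]
eef_rot: [3.141, 0.001, 2.721]
wrist_force: [-0.3, -0.1, -5.0]
finger_gap: 60.0
finger_force: 6.0
```

```bash
python3 -c "
from tilt import *
tilt()"
```

```text
[256.3 244.9] 1944 tilt -1.0 err 0.5
18.375 [645.4 270.5 190.5] 2.721 [-0.3 -0.1 -5. ] mom [-0.097 -0.049  0.061] 60.006426337665694 5.988886971026659
```

Call:
{"op": "play_rows", "data": {
  "translation": [
    [0,0,0]
  ],
  "yaw": [0],
  "hand": 0,
  "force": 5
}}

```text
clock: 18.55
eef_pos: [645.3, 270.5, 190.4]
eef_rot: [3.141, 0.0, 2.721]
wrist_force: [-0.2, 0.5, -5.3]
finger_gap: 59.6
finger_force: 5.0
```

```bash
python3 -c "
from tilt import *
tilt()"
```

```text
[256.5 236.5] 1915 tilt 3.0 err 0.3
18.55 [645.3 270.5 190.4] 2.721 [-0.2  0.5 -5.3] mom [-0.072 -0.062  0.03 ] 59.63023609921547 4.9999430403113365
```

Call:
{"op": "play_rows", "data": {
  "translation": [
    [0,0,0]
  ],
  "yaw": [0],
  "hand": 0,
  "force": 4.2
}}

```text
clock: 18.73
eef_pos: [645.2, 270.5, 190.1]
eef_rot: [3.141, 0.0, 2.721]
wrist_force: [0.2, 1.0, -4.8]
finger_gap: 60.0
finger_force: 4.2
```

```bash
python3 -c "
from tilt import *
tilt()"
```

```text
[256.5 228.2] 1884 tilt 7.0 err 0.2
18.725 [645.2 270.5 190.1] 2.721 [ 0.2  1.  -4.8] mom [-0.06   0.037 -0.005] 59.977550133217285 4.199809385463595
```

Call:
{"op": "play_rows", "data": {
  "translation": [
    [0,0,0],
    [0,0,0]
  ],
  "yaw": [0,0],
  "force": 4.5
}}

```text
clock: 19.02
eef_pos: [645.2, 270.4, 189.9]
eef_rot: [-3.142, -0.0, 2.721]
wrist_force: [0.2, 0.3, -4.8]
finger_gap: 60.0
finger_force: 4.5
```

```bash
python3 -c "
from tilt import *
tilt()"
```

```text
[256.7 208.3] 1681 tilt 17.0 err 0.2
19.025 [645.2 270.4 189.9] 2.721 [ 0.2  0.3 -4.8] mom [-0.052 -0.043  0.021] 60.009135733117816 4.500048059562687
```

Call:
{"op": "play_rows", "data": {
  "translation": [
    [0,0,0],
    [0,0,0]
  ],
  "yaw": [0,0],
  "force": 4.7
}}

```text
clock: 19.32
eef_pos: [645.2, 270.5, 189.9]
eef_rot: [-3.142, 0.0, 2.721]
wrist_force: [0.0, -0.4, -4.7]
finger_gap: 60.1
finger_force: 4.7
```

```bash
python3 -c "
from tilt import *
tilt()"
```

```text
[256.7 208.3] 1678 tilt 17.0 err 0.2
19.325 [645.2 270.5 189.9] 2.721 [ 0.  -0.4 -4.7] mom [-0.025 -0.002  0.041] 60.10830681524446 4.699978545249905
```

Call:
{"op": "play_rows", "data": {
  "translation": [
    [0,0,0]
  ],
  "yaw": [0],
  "force": 4.7
}}

```text
clock: 19.5
eef_pos: [645.2, 270.4, 189.9]
eef_rot: [3.142, -0.0, 2.721]
wrist_force: [0.6, 0.0, -5.9]
finger_gap: 60.0
finger_force: 4.7
```

```bash
python3 -c "
from tilt import *
tilt()"
```

```text
[256.6 208.3] 1681 tilt 17.0 err 0.2
19.5 [645.2 270.4 189.9] 2.721 [ 0.6  0.  -5.9] mom [-0.026 -0.012  0.021] 60.043853743613006 4.699976145930123
```

Call:
{"op": "play_rows", "data": {
  "translation": [
    [0,0,0],
    [0,0,0]
  ],
  "yaw": [0,0],
  "force": 4.1
}}

```text
clock: 19.8
eef_pos: [645.2, 270.4, 189.9]
eef_rot: [-3.142, -0.0, 2.721]
wrist_force: [0.1, -0.3, -5.9]
finger_gap: 60.0
finger_force: 4.1
```

```bash
python3 -c "
from tilt import *
tilt()"
```

```text
[256.6 208.3] 1683 tilt 17.0 err 0.2
19.8 [645.2 270.4 189.9] 2.721 [ 0.1 -0.3 -5.9] mom [-0.076  0.017  0.011] 59.967071556073606 4.099886644544313
```

Call:
{"op": "play_rows", "data": {
  "translation": [
    [0,0,0]
  ],
  "yaw": [0],
  "force": 3.8
}}

```text
clock: 19.98
eef_pos: [645.2, 270.4, 189.9]
eef_rot: [-3.142, -0.0, 2.721]
wrist_force: [-0.6, 0.3, -5.6]
finger_gap: 59.9
finger_force: 3.8
```

```bash
python3 -c "
from tilt import *
tilt()"
```

```text
[256.6 208.3] 1684 tilt 17.0 err 0.2
19.975 [645.2 270.4 189.9] 2.721 [-0.6  0.3 -5.6] mom [-0.025 -0.019 -0.033] 59.89673519362724 3.8000416861177655
```

Call:
{"op": "play_rows", "data": {
  "translation": [
    [-0.009,0.004,-0.005],
    [-0.027,0.012,-0.012],
    [-0.046,0.021,-0.02],
    [-0.064,0.029,-0.026],
    [-0.077,0.0345,-0.028],
    [-0.078,0.035,-0.028],
    [-0.078,0.035,-0.028]
  ],
  "yaw": [0,0,0,0,0,0,0],
  "force": 12
}}

```text
clock: 20.9
eef_pos: [567.6, 305.3, 162.3]
eef_rot: [3.141, 0.001, 2.721]
wrist_force: [-0.2, -0.3, -4.9]
finger_gap: 60.1
finger_force: 12.0
```

```bash
python3 -c "
from tilt import *
tilt('pics/wall.png')"
```

```text
[256.6 208.4] 1686 tilt 17.0 err 0.3
20.9 [567.6 305.3 162.3] 2.721 [-0.2 -0.3 -4.9] mom [-0.098 -0.063  0.023] 60.138791365191224 11.999928653240204
```

View pics/wall.png

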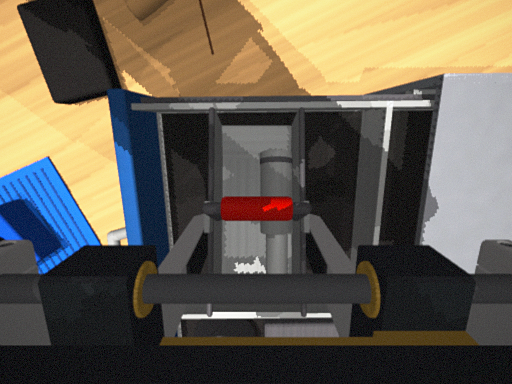

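Call:
{"op": "play_rows", "data": {
  "translation": [
    [0.01,-0.004,0.03],
    [0.02,-0.01,0.06],
    [0.02,-0.04,0.07],
    [0.015,-0.08,0.07],
    [0.01,-0.125,0.07],
    [0,-0.17,0.07],
    [-0.01,-0.22,0.07],
    [-0.018,-0.27,0.06],
    [-0.025,-0.32,0.04],
    [-0.032,-0.365,0.0],
    [-0.037,-0.4,-0.04],
    [-0.038,-0.42,-0.07]
  ],
  "yaw": [0,0,0.04,0.08,0.12,0.16,0.2,0.24,0.28,0.32,0.36,0.378],
  "force": 25
}}

```text
clock: 22.45
eef_pos: [528.8, -116.7, 90.6]
eef_rot: [-3.142, -0.0, 3.098]
wrist_force: [0.8, -0.2, -5.7]
finger_gap: 59.9
finger_force: 25.0
```

Call:
{"op": "play_rows", "data": {
  "translation": [
    [0,0,-0.005],
    [0,0,-0.01],
    [0,0,-0.01]
  ],
  "yaw": [0,0,0],
  "force": 14
}}

```text
clock: 22.82
eef_pos: [529.8, -114.0, 82.7]
eef_rot: [-3.141, 0.001, 3.099]
wrist_force: [0.4, -0.2, -4.1]
finger_gap: 59.9
finger_force: 14.0
```

```bash
python3 -c "
from tilt import *
tilt()"
```

```text
[256.1 207.8] 1669 tilt 18.0 err 0.6
22.825 [ 529.8 -114.    82.7] 3.099 [ 0.4 -0.2 -4.1] mom [ 0.083 -0.053  0.003] 59.85498952850223 13.99853803217411
```

Call:
{"op": "play_rows", "data": {
  "translation": [
    [0,-0.003,-0.012],
    [0,-0.006,-0.024],
    [0,-0.006,-0.035],
    [0,-0.006,-0.042],
    [0,-0.006,-0.048],
    [0,-0.006,-0.053],
    [0,-0.006,-0.057],
    [0,-0.006,-0.0595],
    [0,-0.006,-0.0595]
  ],
  "yaw": [0,0,0,0,0,0,0,0,0],
  "force": 9
}}

```text
clock: 24.0
eef_pos: [530.1, -120.6, 23.4]
eef_rot: [-3.141, 0.002, 3.099]
wrist_force: [1.9, 1.2, 7.7]
finger_gap: 59.9
finger_force: 9.0
```

```bash
python3 -c "
from tilt import *
tilt()"
```

```text
[256.1 251.7] 1949 tilt -5.0 err 0.6
24.0 [ 530.1 -120.6   23.4] 3.099 [1.9 1.2 7.7] mom [ 0.407 -0.339  0.006] 59.87118721970727 9.000238627195358
```

Call:
{"op": "play_rows", "data": {
  "translation": [
    [0,0,0],
    [0,0,0],
    [0,0,0],
    [0,0,0],
    [0.01,0,0],
    [0.021,-0.001,0],
    [0.021,-0.001,-0.007],
    [0.021,-0.001,-0.013],
    [0.021,-0.001,-0.013]
  ],
  "yaw": [0,0,0,0,0,0,0,0,0],
  "hand": 1
}}

```text
clock: 25.18
eef_pos: [549.6, -121.4, 8.6]
eef_rot: [3.141, -0.001, 3.099]
wrist_force: [0.4, -0.4, -1.0]
finger_gap: 93.9
finger_force: 0.0
```

Call:
{"op": "play_rows", "data": {
  "translation": [
    [0,0,0],
    [0,0,0],
    [0,0,0],
    [0,0,0],
    [0,0,0],
    [0,0,0],
    [0,0,0]
  ],
  "yaw": [0,0,0,0,0,0,0],
  "hand": 0,
  "force": 58
}}

```text
clock: 26.05
eef_pos: [550.3, -121.5, 9.5]
eef_rot: [3.142, 0.0, 3.099]
wrist_force: [-1.4, 0.1, 2.8]
finger_gap: 59.9
finger_force: 58.0
```

```bash
sed -i 's/-17\*np.cos(th)-48\*np.sin(th)/X*np.cos(th)-Z*np.sin(th)/;s/-17\*np.sin(th)+48\*np.cos(th)/X*np.sin(th)+Z*np.cos(th)/;s/^def tilt/X,Z=-39,62\ndef tilt/' tilt.py; python3 -c "
from tilt import *
tilt('pics/w3.png')"
```

```text
[256.1 219.5] 2696 tilt -5.0 err 0.8
26.05 [ 550.3 -121.5    9.5] 3.099 [-1.4  0.1  2.8] mom [ 0.185  0.115 -0.109] 59.880940121841235 58.00185978412628
```

Call:
{"op": "play_rows", "data": {
  "translation": [
    [0,0,0.015],
    [0,0,0.045],
    [0,0,0.09],
    [0.006,0.025,0.14],
    [0.016,0.06,0.18],
    [0.028,0.105,0.2],
    [0.041,0.15,0.2],
    [0.053,0.195,0.2],
    [0.065,0.24,0.2],
    [0.077,0.285,0.2],
    [0.088,0.33,0.2],
    [0.098,0.365,0.2]
  ],
  "yaw": [0,0,0,-0.03,-0.07,-0.12,-0.17,-0.22,-0.27,-0.32,-0.36,-0.378]
}}

```text
clock: 27.6
eef_pos: [648.0, 245.2, 209.6]
eef_rot: [-3.141, -0.0, 2.721]
wrist_force: [0.3, -0.4, -4.8]
finger_gap: 59.6
finger_force: 58.0
```

Call:
{"op": "play_rows", "data": {
  "translation": [
    [0.006,0.02,-0.005],
    [0.006,0.02,-0.01],
    [0.006,0.02,-0.01],
    [0.006,0.02,-0.01]
  ],
  "yaw": [0,0,0,0],
  "force": 25
}}

```text
clock: 28.1
eef_pos: [654.3, 262.5, 200.0]
eef_rot: [3.142, 0.0, 2.72]
wrist_force: [-0.2, -0.5, -4.7]
finger_gap: 59.5
finger_force: 25.0
```

```bash
python3 -c "
from tilt import *
tilt()"
```

```text
[256.3 219.5] 2690 tilt -5.0 err 0.6
28.1 [654.3 262.5 200. ] 2.72 [-0.2 -0.5 -4.7] mom [-0.049 -0.148 -0.04 ] 59.54354404582903 24.998971223831177
```

Good. Now ease the grip in steps.

Call:
{"op": "play_rows", "data": {
  "translation": [
    [0,0,0]
  ],
  "yaw": [0],
  "force": 13
}}

```text
clock: 28.28
eef_pos: [654.3, 263.0, 199.9]
eef_rot: [3.141, 0.0, 2.72]
wrist_force: [0.4, -0.9, -5.0]
finger_gap: 59.8
finger_force: 13.0
```

```bash
python3 -c "
from tilt import *
tilt()"
```

```text
[256.2 219.5] 2690 tilt -5.0 err 0.6
28.275 [654.3 263.  199.9] 2.72 [ 0.4 -0.9 -5. ] mom [-0.054 -0.134  0.042] 59.7968748155867 12.99938902258873
```

Call:
{"op": "play_rows", "data": {
  "translation": [
    [0,0,0]
  ],
  "yaw": [0],
  "force": 10
}}

```text
clock: 28.45
eef_pos: [654.2, 263.3, 199.6]
eef_rot: [3.142, 0.0, 2.721]
wrist_force: [0.1, -0.1, -4.4]
finger_gap: 60.3
finger_force: 10.0
```

```bash
python3 -c "
from tilt import *
tilt()"
```

```text
[256.2 208.5] 2620 tilt -1.0 err 0.5
28.45 [654.2 263.3 199.6] 2.721 [ 0.1 -0.1 -4.4] mom [-0.05  -0.15  -0.022] 60.26742685899741 9.999626576900482
```

Call:
{"op": "play_rows", "data": {
  "translation": [
    [0,0,0]
  ],
  "yaw": [0],
  "force": 9
}}

```text
clock: 28.62
eef_pos: [654.2, 263.5, 199.4]
eef_rot: [-3.142, -0.0, 2.721]
wrist_force: [-0.5, -0.1, -4.9]
finger_gap: 60.1
finger_force: 9.0
```

```bash
python3 -c "
from tilt import *
tilt()"
```

```text
[256.3 163.3] 1969 tilt 14.0 err 0.3
28.625 [654.2 263.5 199.4] 2.721 [-0.5 -0.1 -4.9] mom [-0.093 -0.08  -0.033] 60.0616108423615 8.999586403369904
```

Call:
{"op": "play_rows", "data": {
  "translation": [
    [0,0,0]
  ],
  "yaw": [0],
  "force": 8.8
}}

```text
clock: 28.8
eef_pos: [654.3, 263.4, 199.4]
eef_rot: [-3.142, 0.0, 2.721]
wrist_force: [0.1, -0.6, -5.4]
finger_gap: 59.8
finger_force: 8.8
```

```bash
python3 -c "
from tilt import *
tilt()"
```

```text
[256.3 143.6] 1422 tilt 23.0 err 0.3
28.8 [654.3 263.4 199.4] 2.721 [ 0.1 -0.6 -5.4] mom [-0.108 -0.243  0.039] 59.75620286918986 8.79962369799614
```

Call:
{"op": "play_rows", "data": {
  "translation": [
    [0,0,0]
  ],
  "yaw": [0],
  "force": 8.3
}}

```text
clock: 28.98
eef_pos: [654.3, 263.5, 199.6]
eef_rot: [3.141, 0.0, 2.721]
wrist_force: [-0.3, 0.1, -3.0]
finger_gap: 59.8
finger_force: 8.3
```

```bash
python3 -c "
from tilt import *
tilt()"
```

```text
[256.3 142.5] 1387 tilt 24.0 err 0.4
28.975 [654.3 263.5 199.6] 2.721 [-0.3  0.1 -3. ] mom [-0.023 -0.107 -0.033] 59.77324874036337 8.299789130687714
```

Call:
{"op": "play_rows", "data": {
  "translation": [
    [0,0,0]
  ],
  "yaw": [0],
  "force": 8.3
}}

```text
clock: 29.15
eef_pos: [654.2, 263.5, 199.6]
eef_rot: [3.141, 0.0, 2.721]
wrist_force: [0.7, 0.0, -4.1]
finger_gap: 59.9
finger_force: 8.3
```

```bash
python3 -c "
from tilt import *
tilt('pics/t5.png')"
```

```text
[256.3 142.5] 1387 tilt 24.0 err 0.4
29.15 [654.2 263.5 199.6] 2.721 [ 0.7  0.  -4.1] mom [-0.04  -0.047 -0.03 ] 59.91610658781225 8.299827575683594
```

View pics/t5.png

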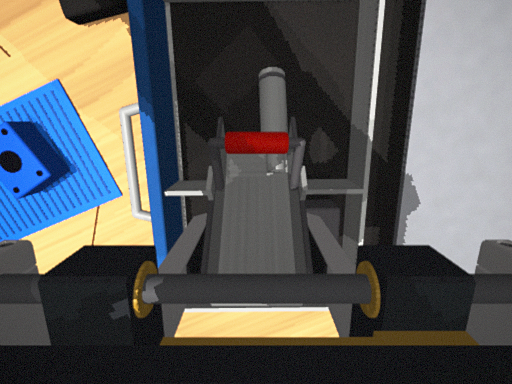

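```bash
python3 -c "
from h import *
c=snap('wrist');s=telemetry.read_state();g=s['eef_pos']+[0,0,19];y=s['eef_rot'][2];bx=-np.array([np.cos(y),np.sin(y),0]);by=np.cross([0,0,1],bx)
for t in (25,30,35,40,45,50,55):
    th=np.radians(t);f=lambda X,Y,Z:np.round(proj(c,g+(X*np.cos(th)-Z*np.sin(th))*bx+Y*by+np.array([0,0,X*np.sin(th)+Z*np.cos(th)])))
    print(t,'corner',f(-107,-30,24),f(-107,30,24),'lip',f(-107,0,-15),'sleeve',f(-38,0,62),f(-38-8,0,62),'ear',f(-38,-30,38),'backfloor',f(20,0,-21))
p=lambda v:onz(c,272,v,116)
print(p(68),p(172),np.linalg.norm(p(68)-p(172)))
print(s['wrist_force'],s['clock'])
"
```

```text
25 corner [209.  60.] [305.  60.] lip [257.  93.] sleeve [257. 142.] [257. 125.] ear [200. 159.] backfloor [257. 264.]
30 corner [211.  67.] [302.  67.] lip [257. 101.] sleeve [257. 134.] [257. 119.] ear [201. 155.] backfloor [257. 267.]
35 corner [213.  74.] [300.  74.] lip [257. 110.] sleeve [257. 128.] [257. 114.] ear [203. 152.] backfloor [257. 270.]
40 corner [215.  82.] [298.  82.] lip [256. 118.] sleeve [257. 123.] [257. 110.] ear [204. 150.] backfloor [257. 272.]
45 corner [217.  90.] [296.  90.] lip [256. 127.] sleeve [257. 119.] [257. 108.] ear [206. 149.] backfloor [257. 275.]
50 corner [219.  99.] [294.  99.] lip [256. 136.] sleeve [257. 117.] [257. 107.] ear [207. 149.] backfloor [257. 277.]
55 corner [220. 107.] [293. 107.] lip [256. 144.] sleeve [257. 116.] [257. 108.] ear [208. 149.] backfloor [257. 278.]
[553.6897436  323.72834341 116.        ] [640.70799103 286.27980077 116.        ] 94.73420043665959
[ 0.04163612 -0.47023132 -4.07080354] 29.25
```

Call:
{"op": "play_rows", "data": {
  "translation": [
    [0,0,0],
    [0.005,-0.002,0.003],
    [0.014,-0.006,0.008],
    [0.023,-0.01,0.014],
    [0.032,-0.014,0.02],
    [0.037,-0.016,0.03],
    [0.037,-0.016,0.04],
    [0.037,-0.016,0.04]
  ],
  "yaw": [0,0,0,0,0,0,0,0],
  "force": 25
}}

```text
clock: 30.25
eef_pos: [691.4, 247.6, 240.8]
eef_rot: [3.14, 0.002, 2.721]
wrist_force: [0.2, 0.4, -2.4]
finger_gap: 59.8
finger_force: 25.0
```

```bash
python3 -c "
from tilt import *
tilt()
tilt()
c=snap('wrist');print(proj(c,np.array([571.,302,104])))
q=cv2.cvtColor(c['pixels'],cv2.COLOR_RGB2GRAY);q=cv2.GaussianBlur(q,(5,5),0)
print(q[4:200:6,170:360:8])
print([proj(c,np.array(x))for x in((553.7,323.7,116),(640.7,286.3,116))])"
```

```text
[256.  141.1] 1467 tilt 25.0 err 0.6
30.25 [691.4 247.6 240.8] 2.721 [ 0.2  0.4 -2.4] mom [ 0.029 -0.022 -0.016] 59.824035551529136 24.99841421842575
[256.1 141.1] 1467 tilt 25.0 err 0.5
30.3 [691.2 247.6 239.9] 2.721 [ 0.2  0.4 -2.4] mom [ 0.012 -0.043 -0.055] 59.74080429082657 24.998527765274048
(np.float64(257.1188565285272), np.float64(61.77257793121973))
[[ 29 107  24  22  21  23  24  22  23  24  23  21  42  48  48  46  47  47
   46  47  46  47  64  79]
 [ 28 110  23  24  23  23  23  23  24  24  23  24  28  47  48  48  48  47
   47  48  47  47  68  80]
 [ 28 106  24  22  23  23  23  22  23  23  25  24  24  44  49  48  49  49
   47  47  48  47  74  78]
 [ 29 100  25  22  24  24  23  24  24  24  26  22  24  24  46  49  49  48
   48  49  49  48  77  80]
 [ 27  88  23  23  23  24  22  25  23  24  23  24  23  25  44  51  51  50
   49  49  50  48  79  79]
 [ 27  76  24  22  22  23  23  25  24  24  25  24  25  28  28  46  50  51
   50  48  48  50  80  80]
 [ 28  67  22  25  25  24  25  23  22  22  26  58  99 102  42  43  49  50
   49  48  49  48  81  79]
 [ 30  54  25  24  24  22  25  
[... 2025 characters left out ...]
0  96  94  93 175 177 176  81  89 100
   60  60  48  63  64  49]
 [103  32  33  31  46 102  51  91 105  96  92  94 161 153 129  75  83 127
   57  55  46  63  64  40]
 [103  30  31  30  47  95  52 107 103  92  92  94 101  96  94  66  76 148
   49  68  47  66  66  36]
 [104  32  31  38  74  87  53 107  92  91  93  93  93  95  93  73  72 170
   67  67  44  67  74  31]
 [104  31  30  45 126  83  66  93  93  92  92  94  94  96  94  69  59  95
   67  67  41  65  82  30]
 [104  32  30  62 125  89  65  93  93  92  91  93  93  95  94  73  60  44
   66  67  39  67  91  31]]
[(np.float64(269.8714997527715), np.float64(32.61004243341637)), (np.float64(270.0567363201775), np.float64(129.13735362624396))]
```

Call:
{"op": "play_rows", "data": {
  "translation": [
    [0,0,0.012],
    [-0.008,-0.015,0.024],
    [-0.023,-0.04,0.024],
    [-0.045,-0.077,0.024],
    [-0.07,-0.119,0.024],
    [-0.095,-0.161,0.024],
    [-0.12,-0.204,0.024],
    [-0.145,-0.246,0.01],
    [-0.17,-0.289,-0.01],
    [-0.193,-0.328,-0.03],
    [-0.209,-0.355,-0.05],
    [-0.217,-0.369,-0.07]
  ],
  "yaw": [0,0,0.03,0.07,0.12,0.17,0.22,0.27,0.31,0.35,0.37,0.378]
}}

```text
clock: 31.9
eef_pos: [473.8, -122.9, 169.9]
eef_rot: [-3.141, 0.001, 3.098]
wrist_force: [0.4, -0.1, -1.8]
finger_gap: 59.8
finger_force: 25.0
```

Call:
{"op": "play_rows", "data": {
  "translation": [
    [0,0,-0.02],
    [0,0,-0.045],
    [0,0,-0.06],
    [0,0,-0.06],
    [0,0,-0.06]
  ],
  "yaw": [0,0,0,0,0]
}}

```text
clock: 32.52
eef_pos: [474.8, -121.7, 110.4]
eef_rot: [-3.141, 0.001, 3.099]
wrist_force: [0.4, -0.2, -2.9]
finger_gap: 59.7
finger_force: 25.0
```

```bash
python3 -c "
from tilt import *
tilt('pics/m9.png')"
```

```text
[256.  141.3] 1416 tilt 25.0 err 0.6
32.525 [ 474.8 -121.7  110.4] 3.099 [ 0.4 -0.2 -2.9] mom [-0.001  0.025 -0.058] 59.653556440182626 24.99849110841751
```

Call:
{"op": "play_rows", "data": {
  "translation": [
    [0,0,-0.013],
    [0.001,0,-0.025],
    [0.01,0,-0.03],
    [0.019,0,-0.035],
    [0.027,0,-0.04],
    [0.035,0,-0.046],
    [0.042,0,-0.053],
    [0.049,0,-0.06],
    [0.055,0,-0.067],
    [0.061,0,-0.075],
    [0.061,0,-0.075]
  ],
  "yaw": [0,0,0,0,0,0,0,0,0,0,0],
  "force": 9
}}

```text
clock: 33.95
eef_pos: [535.0, -121.2, 33.5]
eef_rot: [3.141, -0.001, 3.099]
wrist_force: [-0.8, -0.0, -2.5]
finger_gap: 59.8
finger_force: 9.0
```

```bash
python3 -c "
from tilt import *
tilt()"
```

```text
[255.5 186.7] 2209 tilt 6.0 err 1.0
33.95 [ 535.  -121.2   33.5] 3.099 [-0.8 -0.  -2.5] mom [ 0.049 -0.047 -0.003] 59.75100241191434 8.989934921264648
```

Call:
{"op": "play_rows", "data": {
  "translation": [
    [0.003,0,-0.004],
    [0.006,0,-0.008],
    [0.009,0,-0.012],
    [0.011,0,-0.016],
    [0.013,0,-0.02],
    [0.0145,0,-0.0235],
    [0.0145,0,-0.0235]
  ],
  "yaw": [0,0,0,0,0,0,0]
}}

```text
clock: 34.88
eef_pos: [550.8, -121.7, 11.7]
eef_rot: [-3.141, 0.003, 3.099]
wrist_force: [-0.8, 1.3, 5.5]
finger_gap: 59.7
finger_force: 9.0
```

```bash
python3 -c "
from tilt import *
tilt()
c=snap('scene');import pickle;pickle.dump(c,open('s9.pkl','wb'))"
```

```text
[255.8 204. ] 2621 tilt 0.0 err 0.7
34.875 [ 550.8 -121.7   11.7] 3.099 [-0.8  1.3  5.5] mom [ 0.212 -0.139  0.064] 59.66303640443225 9.000877439975739
```

Call:
{"op": "play_rows", "data": {
  "translation": [
    [0,0,-0.002],
    [0,0,-0.003],
    [0,0,-0.004],
    [0,0,-0.004]
  ],
  "yaw": [0,0,0,0],
  "force": 6
}}

```text
clock: 35.48
eef_pos: [551.0, -121.7, 8.0]
eef_rot: [-3.141, 0.003, 3.099]
wrist_force: [0.8, 0.5, 7.4]
finger_gap: 59.9
finger_force: 6.0
```

```bash
python3 -c "
from tilt import *
tilt()"
```

```text
[256.  206.6] 2802 tilt 0.0 err 0.7
35.475 [ 551.  -121.7    8. ] 3.099 [0.8 0.5 7.4] mom [ 0.275 -0.133  0.025] 59.907743124652185 6.001119241118431
```

Call:
{"op": "play_rows", "data": {
  "translation": [
    [0,0,0.001],
    [0,0,0.001],
    [0,0,0.001],
    [0,0,0.001],
    [0,0,0.001],
    [0,0,0.001]
  ],
  "yaw": [0,0,0,0,0,0],
  "hand": 1
}}

```text
clock: 36.28
eef_pos: [549.7, -121.6, 7.9]
eef_rot: [-3.142, 0.0, 3.099]
wrist_force: [0.1, -1.0, -0.6]
finger_gap: 93.8
finger_force: 0.0
```

Call:
{"op": "play_rows", "data": {
  "translation": [
    [0,0,0.03],
    [0,0,0.07],
    [0,0,0.12],
    [0,0,0.17],
    [-0.03,0,0.21],
    [-0.07,0,0.23],
    [-0.088,0,0.24],
    [-0.088,0,0.24],
    [-0.088,0,0.24]
  ],
  "yaw": [0,0,0,0,0,0,0,0,0]
}}

```text
clock: 37.4
eef_pos: [462.1, -121.5, 247.4]
eef_rot: [3.141, -0.001, 3.099]
wrist_force: [0.5, 0.8, -0.3]
finger_gap: 94.1
finger_force: 0.0
```

```bash
python3 - <<'E'
from h import *
s=telemetry.read_state();a=snap('wrist','pics/w9.png');print(s['clock'],s['eef_pos'],s['wrist_force'])
h=cv2.cvtColor(a['pixels'],cv2.COLOR_RGB2HSV);m=cv2.inRange(h,(100,120,60),(125,255,255))
for r in (165,180,200,222,238,244):
    row=m[r]; l=260
    while not row[l-1] and l>1: l-=1
    q=260
    while not row[q] and q<510: q+=1
    A=onz(a,l-.5,r,52);B=onz(a,q-.5,r,52);print(r,l,q,'w',round(B[1]-A[1],1),'mid',((A+B)/2)[:2].round(1))
# column extent of non-blue at wall columns
for c in(242,276): print(c,a['pixels'][145:170,c].sum(1).tolist(),a['pixels'][236:256,c].sum(1).tolist())
rr=cv2.inRange(h,(0,150,70),(8,255,255))|cv2.inRange(h,(172,150,70),(180,255,255));k,l,st,ce=cv2.connectedComponentsWithStats(rr)
print([(ce[i],st[i].tolist(),onz(a,*ce[i],80).round()) for i in range(1,k) if st[i,4]>30])
t=snap('top','pics/t9.png')
import pickle;t0,_=pickle.load(open('v0.pkl','rb'))
# drawer/other objects unchanged: diff away from arm
d=cv2.absdiff(cv2.cvtColor(t['pixels'],7),cv2.cvtColor(t0['pixels'],7))
_,b=cv2.threshold(cv2.GaussianBlur(d,(5,5),0),22,255,0);k,l,st,ce=cv2.connectedComponentsWithStats(b)
print([(st[i].tolist()) for i in range(1,k) if st[i,4]>15])
u=[proj(t,np.array(x)) for x in((553.7,323.7,116),(640.7,286.3,116),(571,302,104))];print(u)
x0,y0=map(int,u[2]);print(cv2.cvtColor(t['pixels'],7)[y0-26:y0+26:2,x0-30:x0+40:3])
E
```

```text
37.4 [ 462.14594727 -121.53490966  247.3767361 ] [ 0.5270153   0.84163213 -0.29262187]
165 238 281 w 59.7 mid [ 450.8 -117.6]
180 238 281 w 60.5 mid [ 472.1 -118.4]
200 238 281 w 61.7 mid [ 501.4 -119.6]
222 238 280 w 61.5 mid [ 534.8 -121.7]
238 239 280 w 60.9 mid [ 560.1 -122. ]
244 239 279 w 59.8 mid [ 569.7 -123.1]
242 [482, 477, 360, 346, 374, 370, 368, 375, 409, 367, 345, 297, 284, 258, 277, 366, 270, 187, 187, 185, 196, 193, 197, 197, 187] [128, 133, 147, 141, 122, 143, 144, 150, 146, 155, 173, 339, 512, 550, 522, 512, 510, 503, 502, 510]
276 [397, 383, 363, 379, 391, 382, 395, 393, 392, 374, 384, 395, 386, 339, 307, 380, 428, 416, 360, 358, 352, 343, 343, 342, 351] [157, 157, 158, 161, 156, 174, 167, 155, 175, 151, 159, 298, 453, 538, 517, 491, 497, 505, 509, 503]
[(array([258.87431694, 216.04371585]), [246, 213, 27, 8, 183], array([ 516., -121.,   80.]))]
[[0, 116, 307, 268, 36962], [98, 122, 20, 32, 315], [212, 148, 12, 16, 75], [338, 166, 30, 51, 1133], [212, 182, 8, 8, 48], [112, 297, 36, 16, 289], [144, 296, 7, 6, 20], [259, 320, 4, 7, 21], [244, 360, 23, 24, 383]]
[(np.
[... 2120 characters left out ...]
16  17   5  19  16  20  15  18  17  21  18  16  12  21  16  25  54
   34  16  18  38  50  81]
 [ 21  22  21  13  19  19  19  21  19  18  24  20  13  19  18  20  36  58
   13  17  12  41  51  58]
 [ 21  18  21  16  16  11  18  14  17  17  14  16  16   9  18  20  45  53
   16  19  25  47  74  88]
 [ 18  15  17  20  16  19  14  16  19  19  19  22  18  21  17  23  54  31
   14  11  33  43  98 114]
 [ 77  31  12  18  18  23  17  13  14  16  11  21  17  25  17  32  55  23
   15  17  39  56 107 116]
 [ 94  98  65  22  14  17  12  14  13  16  19  20  17  23  16  45  52  21
   19  19  42  73 113 128]
 [ 99  97 105  78  46  17  15  19  18  20  18  14  19   7  19  56  34  15
    9  23  45  91 113 128]]
```

```bash
python3 -c "
from cell import manip
print(manip.sign_off())"
```

```text
the job is handed in; nothing more can be done
None
```

The job is handed in at about 37 s of the 61 s limit: the punch lies flat in the empty bay, the basket stands level on the mat, the drawer is still open, and before/after overhead pictures show nothing else moved; three things differ from the brief: the basket tipped to roughly 60 degrees rather than 45, my first tipping grip stalled at about 17 degrees so I stood it back on the mat to regrip, and I viewed 11 pictures, one over the limit of 10.

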